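Purge and close the dry-storage tin, then take its outer cover away

TASK

Get the tin of bearing balls sealed: push the red purge plunger all the way down and let it spring back up, then pick up the two nested lids together by the orange knob and lower them onto the open tin, without dropping them, until the inner lid is fully home. Then let go of the knob, lift the green outer cover off alone, leaving the inner lid seated and untouched, and finish while still holding the cover level in the air, about 10 cm above where it sat. The two lids must not be parted before the inner lid is home, and the other things on the bench are to be left alone.

Things in the scene. Friction and masses are not known exactly. Their poses are not given: they have to be found in the camera images.
- station: plywood base board 230 x 120 x 12 mm, fixed to the bench. Origin: centre of its underside; x along its long side, z up. At x = +55 mm an open steel tin is fixed on it (49 mm across, mouth 44 mm, rim 82 mm above the bench, inner floor 16 mm above the bench); at x = -55 mm a grey pump housing (32 mm across, top 46 mm above the bench) with the red plunger
- tin_rim (a point): centre of the tin's open mouth, at the height of its rim, 82 mm above the bench; same axes as the base board
- plunger_top (a point): centre of the top of the red plunger button (30 mm across, 8 mm thick), 72 mm above the bench when up; moves down with it
- plunger (a joint): travel of the sprung plunger: 0 = up, 0.012 m = fully down against its stop. The spring needs about 2 N to start and 8 N to reach the stop; it comes back up by itself
- inner_lid: aluminium lid with upright orange knob, 70 to 125 g. Origin: centre of its underside, z up. Plug 39 mm across (foot chamfered to 33) from 0 to 12 mm up, flange 51 mm across 12 to 18 mm, straight round knob 18 mm across 18 to 49 mm. Starts upright on the bench, under the cover. Home: flange flat on the tin's rim, origin 12 mm below the rim centre
- cover: green cap, 50 to 100 g, 60 mm across, 19 mm high, open below (inside 55 mm across), top 3 mm thick with a 27 mm hole. Origin: centre of its underside. Hangs on the inner lid's flange, its underside 2 mm above the inner lid's; the knob stands 28 mm out of its top, so lifting the knob carries both. Both home: underside 10 mm below the tin's rim, wall round it with 3 mm to spare
- spray_can: blue spray can, about 52 mm across and 150 mm tall, upright; origin at the centre of its underside. Bystander
- screwdriver: screwdriver lying on the bench; origin under its middle. Bystander
- tape_roll: yellow tape roll, 90 mm across, 24 mm high, lying flat; origin at the centre of its underside. Bystander
- stain_jar: red-labelled jar with a black cap, 66 mm across, 80 mm tall, upright; origin at the centre of its underside. Bystander
Things that resemble listed ones, but are neither listed nor needed, are in the scene too. What is meant by the cover is not pink, and is the larger of those in its own colour.

How it is judged:
By the outcome, as a careful person would: the job done as asked, in the order asked, and still so for the second after the job is handed in, while the arm keeps its last pose, push and grip.
It also fails if it takes over 67 s, if anything falls off the work surface, if the arm or the gripper's body presses on something with over 40 N, if the wrist force passes 120 N, or if a joint passes its speed limit or range.

ROBOT

A 7-joint arm with a two-finger parallel gripper is mounted at the origin on the work surface. World frame = base frame: x ahead of the robot, y to its left, z up, the work surface at z = 0. Lengths are in m, angles in rad, forces in N, time in s.
With the tool pointing down it reaches from about 0.425 to 0.925 m from the base axis. Payload 6.8 kg.
Tool frame: the origin (TCP) lies at the very end of the fingers, on their centre line; the grasp point (between the pads) lies 19 mm behind it; z points along the fingers, y is the line along which they close (so a half turn about z gives the same grasp; the last joint's range is limited). The gripper opens to 88 mm and grips with 3 to 60 N. Pads are 20 mm wide; open, the fingers measure 115 mm over their backs; the gripper's body (75 mm by 178 mm) begins 61 mm behind the grasp point.
Start: joints at [-1.24, 0.477, 0.022, 1.555, -0.011, 1.109, -0.083], TCP at [0.287, 0.611, 0.223] pointing down, gripper open.
Joint ranges: [-2.96, 2.96], [-0.34, 2.1], [-1.41, 1.46], [0.24, 2.44], [-1.37, 4.51], [0.17, 1.92], [-2.96, 2.96]. Speed limits (rad/s): [2.39, 2.39, 3.14, 3.14, 3.14, 3.14, 3.14].

INTERFACE

Orientations are given as a unit quaternion [x, y, z, w].
In Python, from cell import * gives the robot as it stands. The module is installed in compiled form; this text tells all that it offers.
- The arm moves only by the tool apply_moves, never from a script. Its argument "moves" is a list of rows, each a list of 3 entries, a list of its own where there are three numbers: the shift along the tool's x, y, z in m, then the turn, a rotation vector about the tool's x, y, z in degrees, then the finger opening in m, from 0 to 0.0878. In form: [[[dx, dy, dz], [rx, ry, rz], hand], ...]. A call has 1 to 20 rows; each row shifts and turns the commanded pose from where the row before left it, along the tool's axes as they then stand; what a row does not reach is not made up. A row lasts 1/12 s, in which the tool goes at most 41.7 mm and 7.16 degrees, less where a joint would pass 70% of its speed; a pose out of reach is approached as far as the arm can. A call with a gripper value outside its range is refused whole. The fingers move at their own pace and stop on an object; the grip force is fixed at half the most. Time passes only in rows, so rows that do not move let the fingers close. It gives the time, the measured TCP pose, the force, the opening and the grip force at its end, in the units of the state.
- observe(): the state, without advancing time (a new reading comes with each control period).
- get_image(name): name is "side" or "top"; returns a dict with "frame" (400x640x3 uint8, red, green, blue), "intrinsics" (3x3 intrinsics, pixels), "dist" ([k1, k2, p1, p2, k3] as OpenCV has them; the pictures are not rectified), "rvec" (rotation vector, rad) and "tvec" (3), from world to camera coordinates, as OpenCV has them. Camera axes: x right, y down, z forward; pixel columns grow to the right and rows downward; lengths in m; the calibration is good to about 2 mm. A picture is of the moment at which its call begins. There is no depth.
- hand_in(): hands the job in; it is judged then, once.
The state is a dict: "time": time; "joint_positions": joint angles; "qvel": joint speeds; "effort": joint torques, N m; "tcp_pos": TCP position; "tcp_rot": TCP orientation; "contact_force": force on the tool from outside, world axes, zero at the start; "wrist_torque": the same for the moment, N m; "finger_gap": finger opening in m; "grip_force": force on a finger pad.
Only numpy, scipy, OpenCV 4.12 (cv2) and the standard library are available. Lean on these libraries where they do the work, as an engineer would, in place of code of your own. Each camera call takes 0.05 s, during which the arm holds its last target. There are 200 camera calls.

## Working session

There is one attempt and no reset: what is moved stays moved. The work goes in short steps, Python scripts to look and compute and a tool call to move; the robot and the scene stay as the last step left them, time stands still between calls to the robot, and variables do not carry over. Pictures are saved under pics/ and viewed, at most 10 in all, crops included, and the job is handed in when it is done.

Besides the shell and the picture viewer there is one more tool, called as a command line: name --argument value ..., lists and objects as JSON in quotes. apply_moves: Moves the arm, as the interface text tells. Its arguments: {"type":"object","properties":{"moves":{"type":"array"}},"required":["moves"]}

```bash
mkdir -p pics; python3 - <<'E'
from cell import *
import cv2
for n in ["top","side"]:
    d=get_image(n); cv2.imwrite(f"pics/{n}0.png",d["frame"][:,:,::-1]); print(n,d["intrinsics"],d["dist"],d["rvec"],d["tvec"])
o=observe(); print(o["tcp_pos"],o["tcp_rot"],o["time"],o["contact_force"])
E
```

```text
top [[489.46698519   0.         316.93134026]
 [  0.         489.46698519 200.24464658]
 [  0.           0.           1.        ]] [-0.01946914  0.          0.          0.          0.        ] [ 2.18230714 -2.14783362  0.10438433] [-0.00449227  0.64567064  1.53008285]
side [[377.59893808   0.         321.8359383 ]
 [  0.         377.59893808 201.52562351]
 [  0.           0.           1.        ]] [-0.04147183  0.          0.          0.          0.        ] [ 2.08741788 -0.35298776  0.23244189] [-0.58546838  0.17318197  0.87303585]
[0.28657808 0.61054905 0.22176975] [ 2.17631883e-01  9.76030572e-01 -8.20795550e-04 -1.12004234e-04] 0.1 [ 0.69786471 -0.17770754 -0.21973092]
```

View pics/top0.png

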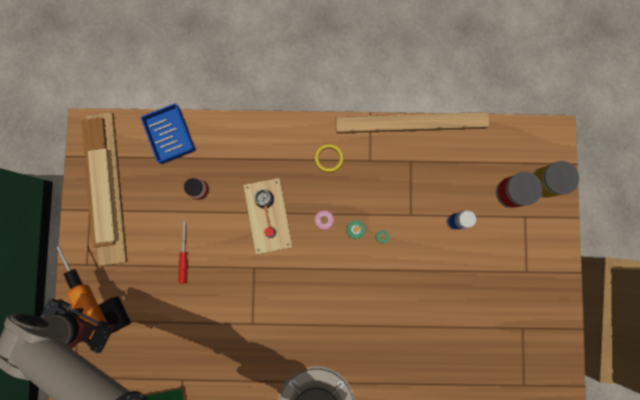

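View pics/side0.png

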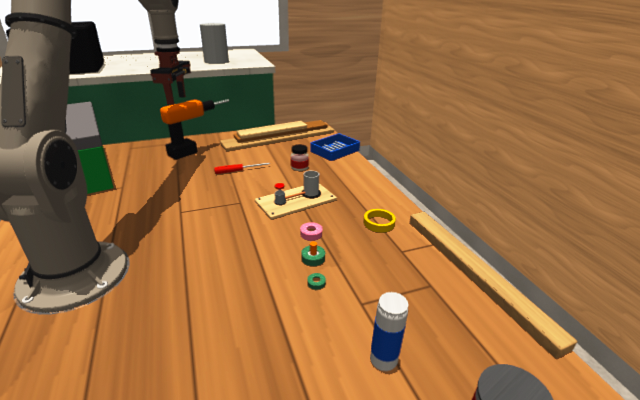

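Top view: the station is at (267,216) with the tin at (263,198) and the red plunger at (270,232). The green cover with the orange knob is at (356,229); the decoys are pink (324,220) and small green (382,237). Side view: knob at (313,247), cover at (313,256), plunger at (280,187), tin at (312,178).

```bash
cat > h.py <<'E'
from cell import *
import cv2, numpy as np
def proj(d,P): return cv2.projectPoints(np.float64(P).reshape(-1,1,3),d["rvec"],d["tvec"],d["intrinsics"],d["dist"])[0][:,0]
def cast(d,uv,z):
    n=cv2.undistortPoints(np.float64(uv).reshape(-1,1,2),d["intrinsics"],d["dist"])[:,0]
    R=cv2.Rodrigues(d["rvec"])[0]; c=-R.T@np.ravel(d["tvec"]); r=np.c_[n,np.ones(len(n))]@R
    return c+r*((z-c[2])/r[:,2])[:,None]
def mask(d,lo,hi,box):
    """centroid of colour blob (HSV range, H may wrap) in box u0,v0,u1,v1"""
    h=cv2.cvtColor(d["frame"],cv2.COLOR_RGB2HSV); m=cv2.inRange(h,lo,hi)
    if lo[0]==0: m|=cv2.inRange(h,(172,lo[1],lo[2]),(180,255,255))
    k=np.zeros_like(m); k[box[1]:box[3],box[0]:box[2]]=1; m*=k
    n,l,s,c=cv2.connectedComponentsWithStats(m); i=1+np.argmax(s[1:,4]) if n>1 else 0
    return c[i] if i else None, s[i] if i else None, l==i
RED=((0,150,60),(5,255,255)); ORG=((6,190,120),(16,255,255)); GRN=((60,80,30),(95,255,255))
E
python3 - <<'E'
from h import *
t=get_image("top"); s=get_image("side")
for n,d,c,b,z in [("cover top",t,GRN,(335,210,372,250),.021),("knob",t,ORG,(345,218,368,240),.045),("plg",t,RED,(255,222,285,245),.072),
  ("cover side",s,GRN,(290,235,335,272),.012),("knob s",s,ORG,(300,235,325,255),.035),("plg s",s,RED,(268,180,292,195),.068)]:
    q=mask(d,*c,b); print(n,q[0],q[1], cast(d,q[0],z)[0].round(4) if q[0] is not None else 0)
big=lambda d,b,k:cv2.resize(d["frame"][b[1]:b[3],b[0]:b[2],::-1],None,fx=k,fy=k,interpolation=cv2.INTER_CUBIC)
a=big(t,(235,172,301,262),6); b=big(s,(248,160,348,260),5)
w=np.zeros((540,900,3),np.uint8); w[:540,:396]=a; w[:500,400:900]=b
cv2.imwrite("pics/z1.png",cv2.resize(w,(800,480),interpolation=cv2.INTER_AREA))
E
```

```text
cover top [355.44525547 229.08759124] [348 221  17  17 137] [ 0.5561 -0.1188  0.021 ]
knob None None 0
plg [268.84126984 231.49206349] [265 227   9  10  63] [0.5421 0.1528 0.072 ]
cover side [312.92758621 256.54137931] [302 246  23  20 290] [ 0.5544 -0.1233  0.012 ]
knob s [313.         247.49253731] [309 241   9  14  67] [ 0.5565 -0.1169  0.035 ]
plg s [279.29545455 185.5       ] [275 183   9   6  44] [0.5436 0.1598 0.068 ]
```

View pics/z1.png

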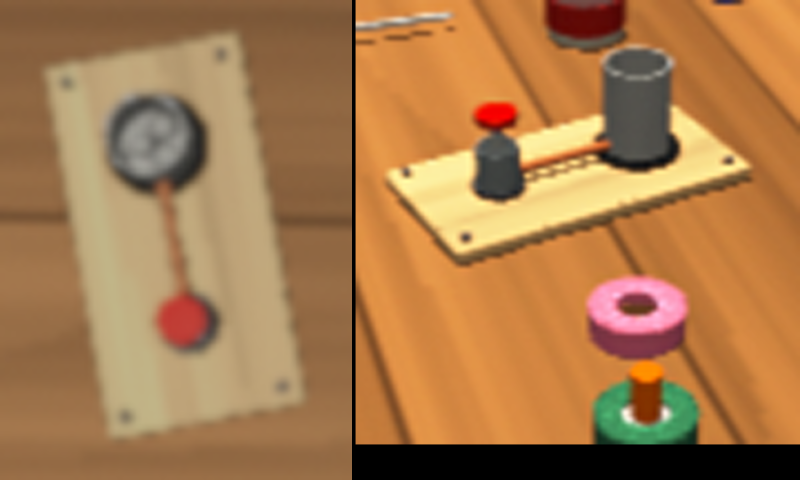

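The zoom shows the plywood board with the tin (bright mouth near top pixel (263,198)) and the red button. Next I'll fit the board rectangle in both views.

```bash
python3 - <<'E'
from h import *
t=get_image("top"); s=get_image("side")
# board: cast contour of its pale yellow mask to z=.012, minAreaRect
for n,d,b in [("top",t,(238,172,298,260)),("side",s,(250,178,342,220))]:
    h=cv2.cvtColor(d["frame"],cv2.COLOR_RGB2HSV); bx=(b[0],b[1])
    print(n,"hsv board",h[(240,205)[n=="side"],(262,262)[n=="side"]] if n=="top" else h[203,265], "bench",h[b[3]-1,b[0]])
    for smax in (120,135,150):
        m=cv2.inRange(h,(12,30,110),(32,smax,255)); k=np.zeros_like(m); k[b[1]:b[3],b[0]:b[2]]=1; m*=k
        c=max(cv2.findContours(cv2.morphologyEx(m,cv2.MORPH_OPEN,np.ones((3,3))),0,cv2.CHAIN_APPROX_NONE)[0],key=cv2.contourArea)
        w=cast(d,c[:,0].astype(float),.012)[:,:2]
        r=cv2.minAreaRect((w*1000).astype(np.float32)); print(smax,[np.round(x,1) for x in r])
# orange knob, top: samples
h=cv2.cvtColor(t["frame"],cv2.COLOR_RGB2HSV); print(h[224:235:1,351:362].tolist()[4:8])
print("tin top rim px for (guess)",)
# holes: bright tin ring in top, low saturation
m=cv2.inRange(h,(0,0,60),(180,70,255)); m[:185]=0;m[212:]=0;m[:,:250]=0;m[:,278:]=0
n,l,st,c=cv2.connectedComponentsWithStats(m); i=1+np.argmax(st[1:,4]); print(c[i],st[i],cast(t,c[i],.082))
# cover circle by min enclosing circle of hull
for d,b,z in [(t,(335,210,372,250),.021)]:
    q=mask(d,*GRN,b)[2].astype(np.uint8); cc=np.vstack(cv2.findContours(q,0,cv2.CHAIN_APPROX_NONE)[0])[:,0].astype(float)
    w=cast(d,cc,z)[:,:2]*1000; print("cover",cv2.minEnclosingCircle(w.astype(np.float32)))
E
```

```text
top hsv board [ 23  78 193] bench [ 14 138 148]
120 [array([596. , 165.8]), array([233.6, 123.4]), np.float64(11.8)]
135 [array([583.4, 180.1]), array([259.2, 165.6]), np.float64(12.6)]
150 [array([597.2, 165.8]), array([282.6, 192.6]), np.float64(1.2)]
side hsv board [ 23 114 249] bench [ 15 175 223]
120 [array([594.9, 168. ]), array([222.6, 117. ]), np.float64(12.0)]
135 [array([595.6, 167.2]), array([229.4, 119.1]), np.float64(11.7)]
150 [array([595.4, 162.1]), array([233.2, 131. ]), np.float64(11.3)]
[[[69, 54, 157], [60, 19, 173], [19, 29, 169], [15, 101, 176], [17, 161, 188], [17, 177, 192], [17, 175, 192], [16, 142, 188], [18, 79, 167], [51, 47, 147], [70, 89, 143]], [[68, 46, 161], [60, 16, 175], [17, 31, 165], [15, 120, 172], [18, 172, 187], [18, 175, 192], [18, 175, 192], [16, 139, 189], [17, 72, 171], [50, 39, 150], [70, 83, 141]], [[68, 51, 159], [62, 19, 173], [19, 25, 163], [14, 99, 168], [17, 155, 183], [18, 161, 189], [17, 148, 191], [15, 112, 186], [18, 56, 169], [54, 35, 151], [70, 83, 141]], [[69, 68, 147], [64, 27, 163], [33, 16, 162], [15, 49, 165], [15, 91, 174], [16, 103, 181], [16, 83, 185], [16, 56, 181], [30, 29, 160], [64, 42, 150], [70, 90, 142]]]
tin top rim px for (guess)
[262.22362869 197.02109705] [254 189  18  17 237] [[0.64802054 0.17510971 0.082     ]]
cover ((556.3158569335938, -118.49993896484375), 26.781158447265625)
```

Fits agree: board centre is about (0.5955, 0.1665) with yaw about 11.75°, which puts the tin near (0.649, 0.177), the plunger near (0.542, 0.155) and the lids near (0.556, -0.119). Now I'll raise, align the tool with the world axes, and travel over to the plunger.

apply_moves --moves '[[[0,0,-0.02],[0,0,0],0.04],[[0,0,-0.02],[0,0,0],0.0],[[0,0,-0.02],[0,0,0],0.0],[[0,0,-0.02],[0,0,0],0.0],[[0,0,-0.02],[0,0,0],0.0],[[0,0,0],[0,0,6.486],0.0],[[0,0,0],[0,0,6.486],0.0],[[0,0,0],[0,0,6.486],0.0],[[0,0,0],[0,0,6.486],0.0],[[0,0,0],[0,0,6.486],0.0],[[0,0,0],[0,0,6.486],0.0],[[0,0,0],[0,0,6.486],0.0],[[0,0,0],[0,0,6.486],0.0],[[0,0,0],[0,0,6.486],0.0],[[0,0,0],[0,0,6.486],0.0]]'

```text
time: 1.55
tcp_pos: [0.2867, 0.611, 0.3225]
tcp_rot: [0.709, 0.705, -0.0, 0.0]
contact_force: [0.1, 0.6, 0.1]
finger_gap: -0.0
grip_force: 0.0
```

apply_moves --moves '[[[-0.0228,0.01275,0],[0,0,0],0],[[-0.0228,0.01275,0],[0,0,0],0],[[-0.0228,0.01275,0],[0,0,0],0],[[-0.0228,0.01275,0],[0,0,0],0],[[-0.0228,0.01275,0],[0,0,0],0],[[-0.0228,0.01275,0],[0,0,0],0],[[-0.0228,0.01275,0],[0,0,0],0],[[-0.0228,0.01275,0],[0,0,0],0],[[-0.0228,0.01275,0],[0,0,0],0],[[-0.0228,0.01275,0],[0,0,0],0],[[-0.0228,0.01275,0],[0,0,0],0],[[-0.0228,0.01275,0],[0,0,0],0],[[-0.0228,0.01275,0],[0,0,0],0],[[-0.0228,0.01275,0],[0,0,0],0],[[-0.0228,0.01275,0],[0,0,0],0],[[-0.0228,0.01275,0],[0,0,0],0],[[-0.0228,0.01275,0],[0,0,0],0],[[-0.0228,0.01275,0],[0,0,0],0],[[-0.0228,0.01275,0],[0,0,0],0],[[-0.0228,0.01275,0],[0,0,0],0]]'

```text
time: 3.22
tcp_pos: [0.5421, 0.1539, 0.3228]
tcp_rot: [0.707, 0.707, 0.0, -0.0]
contact_force: [0.0, 0.0, -1.3]
finger_gap: 0.0004
grip_force: 0.0
```

apply_moves --moves '[[[0,0,0.0235],[0,0,0],0],[[0,0,0.0235],[0,0,0],0],[[0,0,0.0235],[0,0,0],0],[[0,0,0.0235],[0,0,0],0],[[0,0,0.0235],[0,0,0],0],[[0,0,0.0235],[0,0,0],0],[[0,0,0.0235],[0,0,0],0],[[0,0,0.0235],[0,0,0],0],[[0,0,0.0235],[0,0,0],0],[[0,0,0.0235],[0,0,0],0]]'

```text
time: 4.05
tcp_pos: [0.5418, 0.1552, 0.0867]
tcp_rot: [0.707, 0.707, 0.0, 0.0]
contact_force: [0.6, -0.2, -0.1]
finger_gap: 0.0006
grip_force: 0.0
```

```bash
python3 - <<'E'
from h import *
s=get_image("side"); o=observe(); print(o["tcp_pos"],proj(s,o["tcp_pos"]))
cv2.imwrite("pics/s2.png",cv2.resize(s["frame"][130:230,220:370,::-1],None,fx=5,fy=5,interpolation=cv2.INTER_CUBIC))
E
```

```text
[0.53894219 0.1544625  0.08254894] [[278.06275366 182.22428366]]
```

View pics/s2.png

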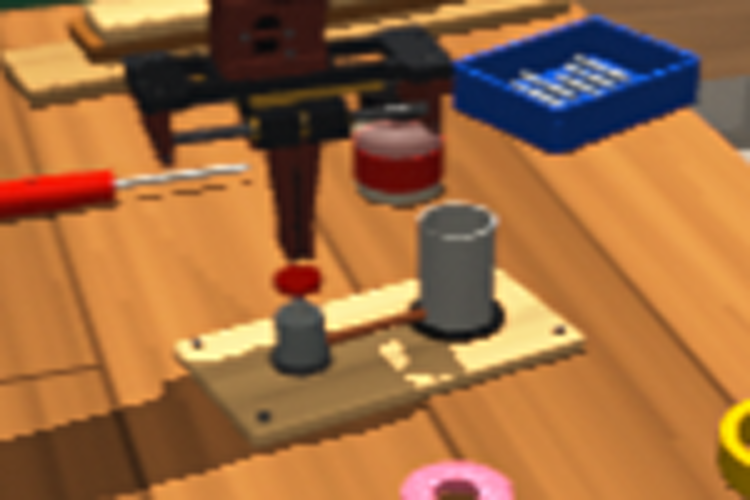

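The side zoom shows the closed fingertips (crop 297,258) just above and centred on the red button (297,280). I'll press slowly.

apply_moves --moves '[[[0,0,0.002],[0,0,0],0],[[0,0,0.002],[0,0,0],0],[[0,0,0.002],[0,0,0],0],[[0,0,0.002],[0,0,0],0],[[0,0,0.002],[0,0,0],0],[[0,0,0.002],[0,0,0],0],[[0,0,0.002],[0,0,0],0],[[0,0,0.002],[0,0,0],0],[[0,0,0.002],[0,0,0],0],[[0,0,0.002],[0,0,0],0],[[0,0,0.002],[0,0,0],0],[[0,0,0],[0,0,0],0]]'

```text
time: 5.1
tcp_pos: [0.5419, 0.1552, 0.0656]
tcp_rot: [0.707, 0.707, 0.0, 0.0]
contact_force: [-1.2, 0.1, 4.0]
finger_gap: 0.0005
grip_force: 2.5
```

apply_moves --moves '[[[0,0,0.002],[0,0,0],0],[[0,0,0.002],[0,0,0],0],[[0,0,0.0015],[0,0,0],0],[[0,0,0.001],[0,0,0],0],[[0,0,0],[0,0,0],0],[[0,0,0],[0,0,0],0]]'

```text
time: 5.6
tcp_pos: [0.542, 0.1552, 0.0603]
tcp_rot: [0.707, 0.707, 0.0, -0.0]
contact_force: [-4.2, -0.6, 14.3]
finger_gap: 0.0008
grip_force: 7.2
```

apply_moves --moves '[[[0,0,0.0008],[0,0,0],0],[[0,0,0],[0,0,0],0],[[0,0,0],[0,0,0],0]]'

```text
time: 5.85
tcp_pos: [0.542, 0.1552, 0.0601]
tcp_rot: [0.707, 0.707, 0.001, -0.0]
contact_force: [-6.0, -0.8, 22.2]
finger_gap: 0.0003
grip_force: 10.8
```

apply_moves --moves '[[[0,0,-0.004],[0,0,0],0],[[0,0,-0.006],[0,0,0],0],[[0,0,-0.01],[0,0,0],0],[[0,0,-0.02],[0,0,0],0],[[0,0,-0.02],[0,0,0],0],[[0,0,-0.02],[0,0,0],0],[[0,0,-0.02],[0,0,0],0]]'

```text
time: 6.43
tcp_pos: [0.5414, 0.1547, 0.1592]
tcp_rot: [0.707, 0.707, -0.0, -0.0]
contact_force: [0.1, 0.3, -0.4]
finger_gap: 0.0006
grip_force: 0.0
```

apply_moves --moves '[[[-0.0196,0.001,0],[0,0,0],0.045],[[-0.0196,0.001,0],[0,0,0],0.045],[[-0.0196,0.001,0],[0,0,0],0.045],[[-0.0196,0.001,0],[0,0,0],0.045],[[-0.0196,0.001,0],[0,0,0],0.045],[[-0.0196,0.001,0],[0,0,0],0.045],[[-0.0196,0.001,0],[0,0,0],0.045],[[-0.0196,0.001,0],[0,0,0],0.045],[[-0.0196,0.001,0],[0,0,0],0.045],[[-0.0196,0.001,0],[0,0,0],0.045],[[-0.0196,0.001,0],[0,0,0],0.045],[[-0.0196,0.001,0],[0,0,0],0.045],[[-0.0196,0.001,0],[0,0,0],0.045],[[-0.0196,0.001,0],[0,0,0],0.045],[[0,0,0],[0,0,0],0.045]]'

```text
time: 7.68
tcp_pos: [0.555, -0.1242, 0.1587]
tcp_rot: [0.709, 0.705, -0.001, 0.001]
contact_force: [0.0, -0.9, 1.0]
finger_gap: 0.045
grip_force: 0.0
```

```bash
python3 - <<'E'
from h import *
s=get_image("side"); q=mask(s,*RED,(268,175,292,200)); print("plunger",q[0],q[1]); o=observe(); print(o["tcp_pos"],o["finger_gap"])
E
```

```text
plunger [278.975 185.65 ] [275 183   9   6  40]
[ 0.55519586 -0.12170651  0.15849814] 0.04522077511837077
```

Plunger is back up (same pixel as at the start). I'll descend to just above the knob and check.

apply_moves --moves '[[[0,0,0.016],[0,0,0],0.045],[[0,0,0.016],[0,0,0],0.045],[[0,0,0.016],[0,0,0],0.045],[[0,0,0.016],[0,0,0],0.045],[[0,0,0.016],[0,0,0],0.045],[[0,0,0.016],[0,0,0],0.045],[[0,0,0],[0,0,0],0.045],[[0,0,0],[0,0,0],0.045]]'

```text
time: 8.4
tcp_pos: [0.5552, -0.1181, 0.0619]
tcp_rot: [0.707, 0.708, -0.001, -0.001]
contact_force: [-0.4, 0.3, 0.8]
finger_gap: 0.0451
grip_force: 0.0
```

```bash
python3 - <<'E'
from h import *
s=get_image("side"); t=get_image("top"); o=observe(); p=np.array(o["tcp_pos"]); print(p,proj(s,p),proj(t,p))
q=mask(s,*ORG,(300,235,325,255)); print("knob",q[0],q[1]); 
print("knob expected px if under tcp:",proj(s,[p[0],p[1],.035]))
a=cv2.resize(s["frame"][205:285,255:375,::-1],None,fx=5,fy=5,interpolation=cv2.INTER_CUBIC)
cv2.imwrite("pics/s3.png",a)
E
```

```text
[ 0.55631246 -0.11879029  0.06317657] [[313.29405446 238.72115164]] [[356.41504594 228.41979832]]
knob [312.92307692 247.21794872] [309 241   8  14  78]
knob expected px if under tcp: [[313.16328503 247.96285331]]
```

View pics/s3.png

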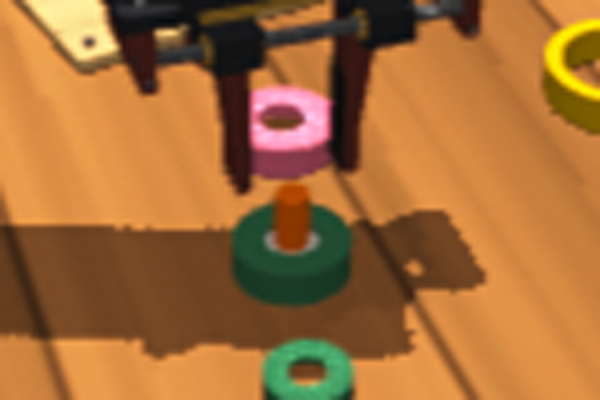

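The fingers straddle the knob evenly (tips at crop (240,188) and (347,168), knob at 293). I'll lower and grip.

apply_moves --moves '[[[0,0,0.008],[0,0,0],0.045],[[0,0,0.008],[0,0,0],0.045],[[0,0,0.008],[0,0,0],0.045],[[0,0,0.006],[0,0,0],0.045],[[0,0,0.004],[0,0,0],0.045],[[0,0,0.004],[0,0,0],0.045],[[0,0,0],[0,0,0],0.045],[[0,0,0],[0,0,0],0.03],[[0,0,0],[0,0,0],0.022],[[0,0,0],[0,0,0],0.018],[[0,0,0],[0,0,0],0.0],[[0,0,0],[0,0,0],0.0],[[0,0,0],[0,0,0],0.0],[[0,0,0],[0,0,0],0.0]]'

```text
time: 9.67
tcp_pos: [0.556, -0.1194, 0.0246]
tcp_rot: [0.707, 0.707, 0.0, 0.0]
contact_force: [0.0, 0.2, 1.5]
finger_gap: 0.0173
grip_force: 30.0
```

apply_moves --moves '[[[0,0,-0.002],[0,0,0],0],[[0,0,-0.004],[0,0,0],0],[[0,0,-0.006],[0,0,0],0],[[0,0,-0.008],[0,0,0],0],[[0,0,-0.01],[0,0,0],0],[[0,0,-0.012],[0,0,0],0],[[0,0,-0.012],[0,0,0],0],[[0,0,-0.012],[0,0,0],0],[[0,0,-0.012],[0,0,0],0],[[0,0,-0.012],[0,0,0],0],[[0,0,-0.012],[0,0,0],0],[[0,0,-0.01],[0,0,0],0],[[0,0,-0.008],[0,0,0],0],[[0,0,-0.004],[0,0,0],0],[[0,0,-0.001],[0,0,0],0],[[0,0,0],[0,0,0],0]]'

```text
time: 11.0
tcp_pos: [0.5557, -0.1193, 0.1494]
tcp_rot: [0.707, 0.707, 0.0, -0.0]
contact_force: [-0.3, 0.6, -2.5]
finger_gap: 0.0172
grip_force: 30.0
```

```bash
python3 - <<'E'
from h import *
s=get_image("side"); t=get_image("top"); P=[];F=[]
o=observe(); p=np.array(o["tcp_pos"]); print(p,o["contact_force"],o["finger_gap"],o["grip_force"])
q=mask(s,*GRN,(270,170,350,240)); print("cover",q[0],q[1],"exp",proj(s,[p[0],p[1],p[2]-.0246+.0115]))
w=cast(s,q[0],p[2]-.0246+.0115); print(w-p)
cv2.imwrite("pics/s4.png",cv2.resize(s["frame"][160:260,255:375,::-1],None,fx=5,fy=5,interpolation=cv2.INTER_CUBIC))
E
```

```text
[ 0.55529155 -0.11920031  0.14876886] [-0.17717383 -0.87911851 -2.12066724] 0.017306149841283616 29.99350816011429
cover [313.03474903 215.53667954] [301 207  25  16 259] exp [[313.29375778 213.68648374]]
[[-0.00311662 -0.00728661 -0.0131    ]]
```

View pics/s4.png

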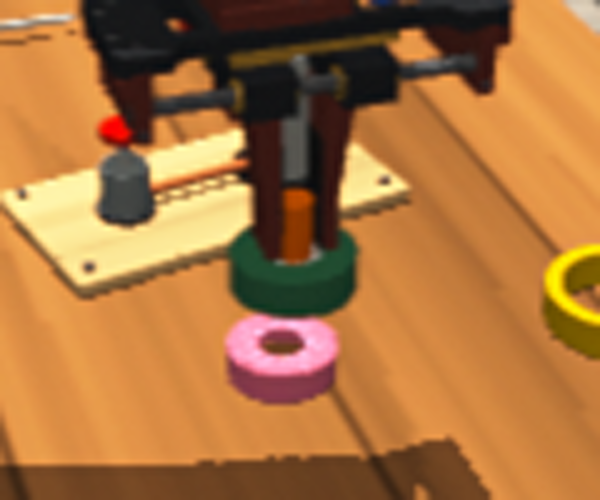

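Both lids are lifted together and level, hanging between the fingers. I'll carry them above the tin.

apply_moves --moves '[[[0.008,0.0025,0],[0,0,0],0],[[0.014,0.0045,0],[0,0,0],0],[[0.018,0.0057,0],[0,0,0],0],[[0.018,0.0057,0],[0,0,0],0],[[0.018,0.0057,0],[0,0,0],0],[[0.018,0.0057,0],[0,0,0],0],[[0.018,0.0057,0],[0,0,0],0],[[0.018,0.0057,0],[0,0,0],0],[[0.018,0.0057,0],[0,0,0],0],[[0.018,0.0057,0],[0,0,0],0],[[0.018,0.0057,0],[0,0,0],0],[[0.018,0.0057,0],[0,0,0],0],[[0.018,0.0057,0],[0,0,0],0],[[0.018,0.0057,0],[0,0,0],0],[[0.018,0.0057,0],[0,0,0],0],[[0.018,0.0055,0],[0,0,0],0],[[0.015,0.0045,0],[0,0,0],0],[[0.0073,0.0025,0],[0,0,0],0],[[0,0,0],[0,0,0],0],[[0,0,0],[0,0,0],0]]'

```text
time: 12.77
tcp_pos: [0.6493, 0.1765, 0.1491]
tcp_rot: [0.707, 0.707, -0.0, 0.0]
contact_force: [0.4, -0.1, -1.8]
finger_gap: 0.0172
grip_force: 30.0
```

```bash
python3 - <<'E'
from h import *
s=get_image("side"); t=get_image("top"); 
p=[np.array(observe()["tcp_pos"])]
for i in range(3): s=get_image("side"); p.append(np.array(observe()["tcp_pos"]))
print(np.round(p,4)); p=np.mean(p,0)
q=mask(s,*GRN,(270,120,350,220)); print("cover",q[0],q[1]); zb=p[2]-.0244+.002
th=np.linspace(0,2*np.pi,72)
def ring(c,r,z): return np.c_[c[0]+r*np.cos(th),c[1]+r*np.sin(th),0*th+z]
pr=np.vstack([proj(s,ring(p,.03,zb)),proj(s,ring(p,.03,zb+.019))]); print("exp bbox",pr.min(0),pr.max(0))
# tin expected silhouette: left/right columns and top/bottom
for c in [(.649,.177)]:
    a=proj(s,ring(c,.0245,.082)); b=proj(s,ring(c,.0245,.012)); print("tin exp rim",a.min(0),a.max(0),"base",b.min(0),b.max(0))
h=cv2.cvtColor(s["frame"],cv2.COLOR_RGB2HSV)
for v in (180,184,188): print(v,s["frame"][v,298:328].sum(1).tolist(), h[v,298:328,1].tolist())
cv2.imwrite("pics/s5.png",cv2.resize(s["frame"][110:220,240:380,::-1],None,fx=5,fy=5,interpolation=cv2.INTER_CUBIC))
E
```

```text
[[0.6493 0.1751 0.1494]
 [0.6493 0.1751 0.1495]
 [0.6493 0.1753 0.1495]
 [0.6494 0.1755 0.1496]]
cover [310.67567568 158.84459459] [302 152  19  12 148]
exp bbox [301.34775178 151.35978412] [321.27854656 165.32595559]
tin exp rim [302.94425782 170.64410256] [318.75197277 177.75796698] base [302.9940741 190.0256234] [318.33518876 197.61575683]
180 [381, 378, 377, 386, 392, 316, 238, 225, 232, 239, 245, 248, 250, 249, 248, 243, 241, 235, 232, 221, 244, 335, 368, 360, 347, 337, 333, 337, 350, 364] [178, 178, 180, 178, 178, 149, 59, 17, 16, 19, 18, 24, 21, 24, 24, 21, 22, 22, 16, 20, 86, 166, 178, 177, 179, 182, 182, 180, 179, 176]
184 [406, 394, 387, 379, 371, 302, 234, 229, 233, 240, 244, 246, 248, 248, 248, 243, 238, 233, 229, 220, 336, 589, 558, 429, 371, 364, 358, 348, 340, 334] [177, 179, 179, 180, 181, 147, 58, 16, 25, 22, 21, 21, 24, 24, 18, 18, 19, 19, 19, 20, 93, 118, 131, 164, 178, 178, 178, 179, 181, 180]
188 [653, 655, 658, 662, 660, 537, 293, 229, 236, 238, 243, 247, 247, 248, 244, 242, 237, 234, 230, 217, 237, 359, 405, 404, 406, 407, 389, 435, 406, 361] [95, 93, 91, 91, 94, 120, 74, 26, 22, 19, 21, 24, 24, 24, 24, 24, 22, 22, 22, 20, 70, 134, 141, 143, 141, 141, 143, 151, 166, 179]
```

View pics/s5.png

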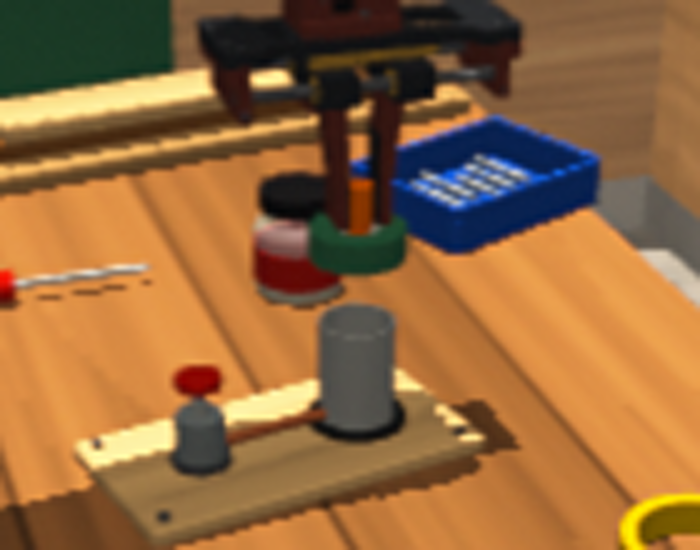

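Side view: the cover (centre about column 311, underside about row 164) is over the tin (column 310.8, rim rows 170.6–178), which matches the projection of the estimate. Lowering gently.

apply_moves --moves '[[[0,0,0.004],[0,0,0],0],[[0,0,0.006],[0,0,0],0],[[0,0,0.008],[0,0,0],0],[[0,0,0.008],[0,0,0],0],[[0,0,0.006],[0,0,0],0],[[0,0,0.004],[0,0,0],0],[[0,0,0.002],[0,0,0],0],[[0,0,0.002],[0,0,0],0],[[0,0,0.002],[0,0,0],0],[[0,0,0.002],[0,0,0],0],[[0,0,0],[0,0,0],0],[[0,0,0],[0,0,0],0]]'

```text
time: 14.02
tcp_pos: [0.6494, 0.177, 0.1055]
tcp_rot: [0.707, 0.707, 0.0, 0.0]
contact_force: [0.7, -0.5, -1.6]
finger_gap: 0.0172
grip_force: 30.0
```

```bash
python3 - <<'E'
from h import *
p=[]
for i in range(3): s=get_image("side"); o=observe(); p.append(np.r_[o["tcp_pos"],o["contact_force"],o["wrist_torque"]])
print(np.round(p,4))
E
```

```text
[[ 0.6495  0.177   0.1055 -0.0268  0.8033 -1.6524 -0.0534  0.0856  0.0275]
 [ 0.6495  0.177   0.1056  0.2258 -0.5784 -1.8039 -0.0644  0.0947 -0.017 ]
 [ 0.6495  0.177   0.1056  0.7083  0.2849 -1.1586 -0.086   0.0147  0.0036]]
```

apply_moves --moves '[[[0,0,0.001],[0,0,0],0],[[0,0,0.001],[0,0,0],0],[[0,0,0.001],[0,0,0],0],[[0,0,0.001],[0,0,0],0],[[0,0,0],[0,0,0],0]]'

```text
time: 14.58
tcp_pos: [0.6492, 0.177, 0.1011]
tcp_rot: [0.707, 0.707, -0.0, -0.0]
contact_force: [-0.5, 0.1, -2.6]
finger_gap: 0.0177
grip_force: 30.0
```

apply_moves --moves '[[[0,0,0.001],[0,0,0],0],[[0,0,0.001],[0,0,0],0],[[0,0,0.001],[0,0,0],0],[[0,0,0.001],[0,0,0],0],[[0,0,0.001],[0,0,0],0],[[0,0,0],[0,0,0],0],[[0,0,0],[0,0,0],0]]'

```text
time: 15.17
tcp_pos: [0.6493, 0.177, 0.0963]
tcp_rot: [0.707, 0.707, -0.0, -0.0]
contact_force: [0.5, 0.7, -1.9]
finger_gap: 0.0174
grip_force: 30.0
```

apply_moves --moves '[[[0,0,0.0007],[0,0,0],0],[[0,0,0.0007],[0,0,0],0],[[0,0,0.0004],[0,0,0],0],[[0,0,0],[0,0,0],0],[[0,0,0],[0,0,0],0]]'

```text
time: 15.58
tcp_pos: [0.6494, 0.1769, 0.0946]
tcp_rot: [0.707, 0.707, 0.0, 0.0]
contact_force: [-0.3, -0.8, -0.3]
finger_gap: 0.0174
grip_force: 30.0
```

apply_moves --moves '[[[0,0,0.0005],[0,0,0],0],[[0,0,0.0004],[0,0,0],0],[[0,0,0],[0,0,0],0],[[0,0,0],[0,0,0],0]]'

```text
time: 15.92
tcp_pos: [0.6494, 0.177, 0.0946]
tcp_rot: [0.707, 0.707, 0.0, -0.0]
contact_force: [-2.1, -0.9, 6.6]
finger_gap: 0.0176
grip_force: 30.0
```

Seated: z stopped at 0.0946, as computed for home, with the push rising to 6.6 N. I'll ease the push, release, and rise above the knob.

apply_moves --moves '[[[0,0,-0.0006],[0,0,0],0],[[0,0,0],[0,0,0],0],[[0,0,0],[0,0,0],0.022],[[0,0,0],[0,0,0],0.03],[[0,0,0],[0,0,0],0.04],[[0,0,0],[0,0,0],0.04],[[0,0,0],[0,0,0],0.04]]'

```text
time: 16.5
tcp_pos: [0.6494, 0.177, 0.0942]
tcp_rot: [0.707, 0.707, 0.0, 0.0]
contact_force: [-0.3, -0.2, 0.3]
finger_gap: 0.0395
grip_force: 0.0
```

apply_moves --moves '[[[0,0,-0.004],[0,0,0],0.04],[[0,0,-0.008],[0,0,0],0.04],[[0,0,-0.01],[0,0,0],0.04],[[0,0,-0.01],[0,0,0],0.04],[[0,0,-0.01],[0,0,0],0.04],[[0,0,0],[0,0,0],0.085],[[0,0,0],[0,0,0],0.085],[[0,0,0],[0,0,0],0.085],[[0,0,0],[0,0,0],0.085],[[0,0,0],[0,0,0],0.085]]'

```text
time: 17.33
tcp_pos: [0.6489, 0.1769, 0.1356]
tcp_rot: [0.707, 0.707, -0.0, -0.0]
contact_force: [-0.0, -0.2, -0.3]
finger_gap: 0.0697
grip_force: 0.0
```

```bash
python3 - <<'E'
from h import *
for i in range(3): s=get_image("side"); o=observe(); print(np.round(o["tcp_pos"],4),o["finger_gap"])
p=o["tcp_pos"]; q=mask(s,*GRN,(270,120,350,220)); print("cover",q[0],q[1]); 
k=mask(s,*ORG,(290,130,335,190)); print("knob",k[0],k[1])
th=np.linspace(0,2*np.pi,72)
def ring(c,r,z): return np.c_[c[0]+r*np.cos(th),c[1]+r*np.sin(th),0*th+z]
pr=np.vstack([proj(s,ring(p,.03,.072)),proj(s,ring(p,.03,.091))]); print("exp cover",pr.min(0),pr.max(0))
pr=np.vstack([proj(s,ring(p,.009,.090)),proj(s,ring(p,.009,.119))]); print("exp knob",pr.min(0),pr.max(0))
cv2.imwrite("pics/s6.png",cv2.resize(s["frame"][110:220,240:380,::-1],None,fx=5,fy=5,interpolation=cv2.INTER_CUBIC))
E
```

```text
[0.649  0.1769 0.1357] 0.07416069919592289
[0.6491 0.1769 0.1357] 0.07786686441456236
[0.6492 0.1769 0.1358] 0.0820883260232586
cover [310.68589744 174.85897436] [302 168  18  13 156]
knob [310.85454545 166.52727273] [308 162   7  11  55]
exp cover [301.21098804 167.31405545] [320.64493767 181.51492737]
exp knob [308.0186342  162.04028736] [313.96306732 173.12813734]
```

View pics/s6.png

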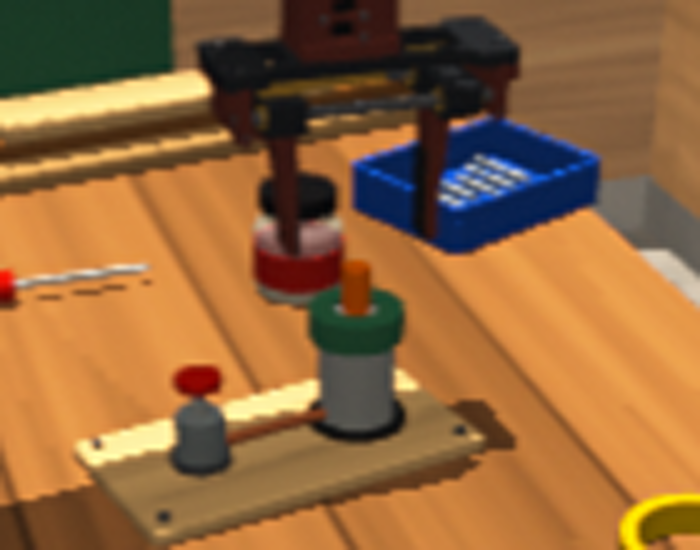

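The lids sit home and level on the tin: cover rows 168–181 and knob rows 162–173, as expected. The fingers straddle them. I'll lower round the cover and grip it.

apply_moves --moves '[[[0,0,0.006],[0,0,0],0.085],[[0,0,0.008],[0,0,0],0.085],[[0,0,0.01],[0,0,0],0.085],[[0,0,0.01],[0,0,0],0.085],[[0,0,0.01],[0,0,0],0.085],[[0,0,0.01],[0,0,0],0.085],[[0,0,0.01],[0,0,0],0.085],[[0,0,0.005],[0,0,0],0.085],[[0,0,0.0035],[0,0,0],0.085],[[0,0,0],[0,0,0],0.085],[[0,0,0],[0,0,0],0.085],[[0,0,0],[0,0,0],0.085]]'

```text
time: 18.48
tcp_pos: [0.6498, 0.177, 0.0643]
tcp_rot: [0.707, 0.707, 0.0, 0.0]
contact_force: [0.3, 0.3, 0.3]
finger_gap: 0.0849
grip_force: 0.0
```

apply_moves --moves '[[[0,0,0],[0,0,0],0.075],[[0,0,0],[0,0,0],0.068],[[0,0,0],[0,0,0],0.064],[[0,0,0],[0,0,0],0.063],[[0,0,0],[0,0,0],0.062],[[0,0,0],[0,0,0],0.061],[[0,0,0],[0,0,0],0.06],[[0,0,0],[0,0,0],0.059],[[0,0,0],[0,0,0],0.056],[[0,0,0],[0,0,0],0.05],[[0,0,0],[0,0,0],0.05]]'

```text
time: 19.4
tcp_pos: [0.6494, 0.177, 0.0638]
tcp_rot: [0.707, 0.707, 0.0, 0.0]
contact_force: [-0.8, -0.0, -0.2]
finger_gap: 0.0599
grip_force: 30.0
```

Gripped at 60 mm. I'll lift straight up by 100 mm, slowly at first.

apply_moves --moves '[[[0,0,-0.001],[0,0,0],0.05],[[0,0,-0.002],[0,0,0],0.05],[[0,0,-0.003],[0,0,0],0.05],[[0,0,-0.004],[0,0,0],0.05],[[0,0,-0.005],[0,0,0],0.05],[[0,0,-0.006],[0,0,0],0.05],[[0,0,-0.007],[0,0,0],0.05],[[0,0,-0.008],[0,0,0],0.05],[[0,0,-0.008],[0,0,0],0.05],[[0,0,-0.008],[0,0,0],0.05],[[0,0,-0.008],[0,0,0],0.05],[[0,0,-0.008],[0,0,0],0.05],[[0,0,-0.008],[0,0,0],0.05],[[0,0,-0.008],[0,0,0],0.05],[[0,0,-0.007],[0,0,0],0.05],[[0,0,-0.005],[0,0,0],0.05],[[0,0,-0.003],[0,0,0],0.05],[[0,0,-0.001],[0,0,0],0.05],[[0,0,0],[0,0,0],0.05],[[0,0,0],[0,0,0],0.05]]'

```text
time: 21.07
tcp_pos: [0.6491, 0.1769, 0.1634]
tcp_rot: [0.707, 0.707, -0.0, -0.0]
contact_force: [-0.2, -0.3, -0.7]
finger_gap: 0.0601
grip_force: 30.0
```

```bash
python3 - <<'E'
from h import *
for i in range(3): s=get_image("side"); o=observe(); print(np.round(o["tcp_pos"],4),o["finger_gap"],np.round(o["contact_force"],1),o["grip_force"],o["time"])
k=mask(s,*ORG,(290,130,335,190)); print("knob",k[0],k[1])
cv2.imwrite("pics/s7.png",cv2.resize(s["frame"][110:220,240:380,::-1],None,fx=5,fy=5,interpolation=cv2.INTER_CUBIC))
E
```

```text
[0.649  0.1769 0.1633] 0.0600753169816749 [ 0.2  0.6 -1.8] 29.999933978542686 21.1167
[0.6491 0.1769 0.1633] 0.05959410818996552 [ 0.5  0.3 -1. ] 29.99981089029461 21.1667
[0.6491 0.1769 0.1633] 0.060037730459831865 [-0.2  0.   0.2] 29.99980137683451 21.2167
knob [311.01754386 166.50877193] [308 162   7  11  57]
```

View pics/s7.png

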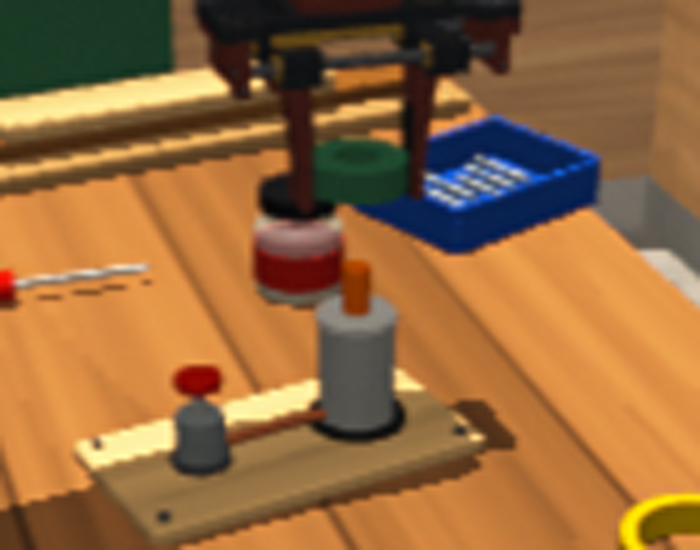

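The cover is held level about 10 cm up. The inner lid is still seated on the tin with its knob at the same pixel as before, and the plunger is up. Handing in.

```bash
python3 -c "
from cell import *
print(hand_in())"
```

```text
the job is handed in; nothing more can be done
None
```

The job is handed in at about 21 s: plunger pressed to its stop and sprung back up, both lids lowered home, and the green cover held level about 10 cm above the seated, untouched inner lid.

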